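# Shift the vial carrier through its L-shaped slot to the reader

### The arm

A 6-joint arm with a two-finger parallel gripper is mounted at the origin on a cart in front of the work surface, level with it; the furniture and walls round the work are solid. World frame = base frame: x ahead of the robot, y to its left, z up, the work surface at z = 0. Lengths are in m, angles in rad, forces in N, time in s.
With the tool pointing down it reaches from about 0.425 to 0.95 m from the base axis. Payload 3.5 kg.
Tool frame: the origin (TCP) lies on the centre line of the jaws, within the pads' length; the fingertips stand 8 mm ahead of it and the grasp point (between the pads) lies 11 mm behind it; y points along the fingers, z is the direction in which the jaws open and shut, and the axes are right-handed (so a half turn about y gives the same grasp; the last joint's range is limited). The gripper opens to 85 mm and grips with 20 to 120 N. Pads are 22 mm wide; open, the fingers measure 114 mm over their backs; the gripper's body (76 mm by 85 mm) begins 54 mm behind the grasp point. The pads swing forward as they close: fully open they stand 13 mm farther back than shut.
Start: joints at [1.186, 0.286, 1.577, -0, 1.279, -0.15], TCP at [0.157, 0.656, 0.239] pointing down, gripper open.
Joint ranges: [-2.77, 2.77], [-0.9, 2.22], [0.21, 2.48], [-1.53, 4.67], [0.24, 2.81], [-2.84, 2.84]. Speed limits (rad/s): [2.79, 2.79, 3.14, 3.14, 3.14, 3.14].

### API

Orientations are given as a rotation vector (axis times angle).
In Python, from station import manip gives the robot as it stands. The module is installed in compiled form; this text tells all that it offers.
- The arm moves only by the tool play_rows, never from a script. Its argument "moves" is a list of rows, each an object with "xyz": the shift along the tool's x, y, z in m, a list of three; "angular": the turn, a rotation vector about the tool's x, y, z in rad, a list of three; "claw": the closure, from 0 (fully open) to 1 (shut). A call has 1 to 12 rows; each row is the pose to reach, as a shift and turn from the pose measured when the call began, along the tool's axes at that moment; what a row does not reach only later rows make up. A row lasts 1/8 s, in which the tool goes at most 62.5 mm and 10.7 degrees, less where a joint would pass 70% of its speed; a pose out of reach is approached as far as the arm can. A call with a gripper value outside its range is refused whole. The fingers move at their own pace and stop on an object; "force" is the grip in N (left out, the last holds). Time passes only in rows, so rows that repeat a pose let the fingers close. It gives the time, the measured TCP pose, the force and the opening at its end, in the units of the state.
- manip.get_obs(): the state, without advancing time (a new reading comes with each control period).
- manip.grab_frame(name): name is "side" or "top"; returns (picture, depth): 400x640x3 uint8, red, green, blue; 400x640 float32, m along the optical axis (not along the pixel's ray), 0 where there is no reading.
- manip.get_calibration(name): a dict with "fx", "fy", "cx", "cy" (pixels), "R" (3x3) and "t" (3): a world point X has camera coordinates R X + t. Camera axes: x right, y down, z forward; pixel columns grow to the right and rows downward; lengths in m; the calibration is good to about 2 mm. A picture is of the moment at which its call begins. get_calibration takes no time and is no camera call.
- manip.sign_off(): hands the job in, once; it reports no verdict.
Trained networks look in the newest picture that a camera, given by its name, has taken for a name from the list of things; names that differ only in an ending like _2 or _b are one class to them, and where a whole thing is asked for, a point or a joint stands for the part that bears it (a point fixed in the world has none). Each returns a list of dicts, best first, with "confidence" (0 to 1); they miss things now and then, are a little off and sometimes report something else, mostly with a low value. They report only what shows in the picture. A call takes as long as a camera call. They do not tell look-alikes from the thing itself.
- manip.find_in(camera, thing): "point" ([x, y, z] in m, in world coordinates, good to about 4 mm: the middle of the surface that is visible of it).
- manip.silhouettes(camera, thing): "pixels" (400x640 bool, what is visible of it).
- manip.tip_of(camera, thing): "point" ([x, y, z] in m, in world coordinates, good to about 4 mm: a listed point, or the origin of a listed thing).
The state is a dict: "time": time; "qpos": joint angles; "joint_velocities": joint speeds; "effort": joint torques, N m; "position": TCP position; "tcp_rot": TCP orientation; "force": force on the tool from outside, world axes, zero at the start; "moment": the same for the moment, N m; "width": finger opening in m.
Only numpy, scipy, OpenCV 4.12 (cv2) and the standard library are available. Lean on these libraries where they do the work, as an engineer would, in place of code of your own. Each camera call takes 0.05 s, during which the arm holds its last target.

### The job

On the slotted guide plate stands a round carrier with a small capped vial in it. Push the carrier gently with the fingertips along the slot to the corner, then sideways along the second leg until it is fully home at the end of the slot in front of the white reader head, and leave it there. Push only the carrier, never grip or lift it; do not touch the vial, which must stay standing in it, and leave the things standing beside the plate where they are.

Things in the scene. Friction and masses are not known exactly. Their poses are not given: they have to be found in the camera images.
- guide_plate: Fixed plate, 186 mm (x) by 196 mm (y -93 to 103), top 20 mm over the worktop. Origin on the worktop, z up; x = first slot leg (roughly away from the robot), y = second leg (roughly left). Slot 12 mm wide: first leg at y -35, x -61 to 51 mm; second leg at x 45, from the corner to y 61 mm. White reader head, 58 mm high, fixed at x 12 to 78, y 92 to 132 mm.
- slot_corner (a point): Point on the plate's top, on the centrelines of both slot legs where they cross; in the plate's frame (45, -35, 20) mm. A table fan stands on the worktop beyond the plate: keep the wrist on the robot's side of it.
- slot_end (a point): Point on the plate's top, 90 mm from slot_corner along the plate's +y: the carrier's axis is here, or up to 1.5 mm farther, when it is fully home; in the plate's frame (45, 55, 20) mm.
- carrier: Round grey puck, 50 mm diameter, 22 mm high (rim 42 mm over the worktop), 120 g; origin at the centre of its underside, on the plate. Its 9 mm pin runs in the slot (1.5 mm play each side); a foot under the deck keeps it captive. Plain friction of 1 to 3 N, no spring: stays where left, may spin freely. Starts 75 to 100 mm before the corner in the first leg.
- control_vial: Small capped vial, 24 mm diameter, 34 mm high, loose in the carrier's well with about 1 mm play; origin at the centre of its underside, 8 mm above the carrier's underside; its top is 62 mm above the worktop, 20 mm above the carrier's rim.
- strip_canister: Bystander: round canister, 48 mm diameter, 98 mm high, on the worktop left of the plate. Origin at the centre of its underside.
- tape_roll: Bystander: roll of tape lying flat, 67 mm diameter, 18 mm high, on the worktop right of the plate. Origin at the centre of its underside.
- dropper: Bystander: dropper bottle, 27 mm diameter, 62 mm high, on the worktop right of the plate, farther off than the tape roll. Origin at the centre of its underside.
There are look-alikes about, which are no part of the job. Leave any blue, red or turquoise look-alike of the carrier alone.

How it is judged:
By the outcome, as a careful person would: the job done as asked, in the order asked, and still so for the second after the job is handed in, with the robot touching nothing.
It also fails if it takes over 51 s, if anything falls off the work surface, if the arm or the gripper's body presses on something with over 40 N, if the wrist force passes 120 N, or if a joint passes its speed limit or range.

## Working session

There is one attempt and no reset: what is moved stays moved. The work goes in short steps, Python scripts to look and compute and a tool call to move; the robot and the scene stay as the last step left them, time stands still between calls to the robot, and variables do not carry over. Pictures are saved under pics/ and viewed, and the job is handed in when it is done.

Besides the shell and the picture viewer there is one more tool, called in YAML: its name, and indented under it one key for each argument. play_rows: Moves the arm, as the interface text tells. Its arguments: {"type":"object","properties":{"moves":{"type":"array","items":{"type":"object","properties":{"xyz":{"type":"array","items":{"type":"number"}},"angular":{"type":"array","items":{"type":"number"}},"claw":{"type":"number"}}}},"force":{"type":"number"}},"required":["moves"]}

```bash
mkdir -p pics; ls; python3 - <<'E'
from station import manip
import cv2,numpy as np
o=manip.get_obs()
for k,v in o.items(): print(k,np.round(v,4))
for n in ("side","top"):
    p,d=manip.grab_frame(n); cv2.imwrite(f"pics/{n}0.png",p[:,:,::-1]); np.save(f"{n}0_d.npy",d)
    c=manip.get_calibration(n); print(n,{k:np.round(v,3) for k,v in c.items()})
    for t in ["guide_plate","carrier","control_vial","strip_canister","tape_roll","dropper"]:
        for r in manip.tip_of(n,t)[:3]: print(n,t,np.round(r["point"],4),round(r["confidence"],2))
    for t in ["slot_corner","slot_end"]:
        for r in manip.tip_of(n,t)[:3]: print(n,t,np.round(r["point"],4),round(r["confidence"],2))
print(manip.get_obs()["time"])
E
```

```text
pics
time 0.0
qpos [ 1.186   0.2872  1.5782 -0.      1.2786 -0.15  ]
joint_velocities [-0.     -0.0016 -0.0008  0.0009  0.0005 -0.0013]
effort [-7.00000e-04 -4.05996e+01 -2.92615e+01 -2.00000e-04  5.90000e-03
 -0.00000e+00]
position [0.1568 0.6559 0.2379]
tcp_rot [-1.5653  0.1849 -0.1839]
force [ 0.6616  0.1912 -0.5694]
moment [0.0163 0.0081 0.051 ]
width 0.0857
side {'fx': np.float64(386.495), 'fy': np.float64(386.495), 'cx': np.float64(323.378), 'cy': np.float64(198.68), 'R': array([[-0.934, -0.357, -0.005],
       [-0.147,  0.398, -0.905],
       [ 0.325, -0.845, -0.425]]), 't': array([0.39 , 0.259, 0.602])}
side guide_plate [ 0.5614 -0.3028  0.0192] 0.69
side carrier [ 0.6053 -0.064   0.0118] 0.94
side carrier [ 0.4644 -0.2896  0.0183] 0.75
side carrier [0.4649 0.0227 0.012 ] 0.67
side control_vial [ 0.4674 -0.2867  0.0284] 0.66
side strip_canister [ 0.4935 -0.1217  0.0017] 0.8
side tape_roll [ 0.5165 -0.4284  0.0036] 0.67
side dropper [ 0.5712 -0.4713 -0.0009] 0.62
side slot_corner [ 0.561  -0.3046  0.0174] 0.89
side slot_end [ 0.5731 -0.2115  0.0242] 0.74
top {'fx': np.float64(519.111), 'fy': np.float64(519.111), 'cx': np.float64(315.565), 'cy': np.float64(201.828), 'R': array([[-0.007, -1.   , -0.002],
       [-0.983,  0.008, -0.186],
       [ 0.186,  0.001, -0.983]]), 't': array([-0.293,  0.542,  1.277])}
top guide_plate [ 0.5193 -0.2623 -0.0012] 0.77
top carrier [ 0.4488 -0.6271  0.017 ] 0.91
top carrier [ 0.4463 -0.5194  0.0172] 0.72
top carrier [ 0.4684 -0.2935  0.019 ] 0.7
top control_vial [ 0.4658 -0.2884  0.0263] 0.38
top strip_canister [ 0.4844 -0.123   0.0025] 0.82
top tape_roll [ 0.5157 -0.4293 -0.0008] 0.77
top tape_roll [ 0.5194 -0.2619 -0.0031] 0.74
top dropper [ 0.5682 -0.4681  0.0008] 0.4
top slot_corner [ 0.5616 -0.3003  0.0191] 0.92
top slot_corner [ 5.657e-01 -4.691e-01 -4.000e-04] 0.21
top slot_end [ 0.5735 -0.2121  0.0136] 0.88
0.9
```

View pics/side0.png

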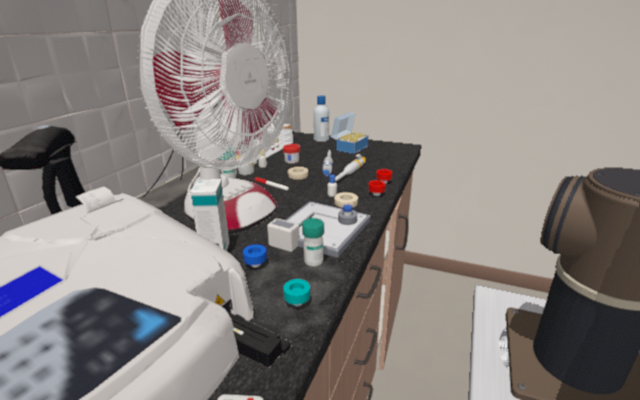

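View pics/top0.png

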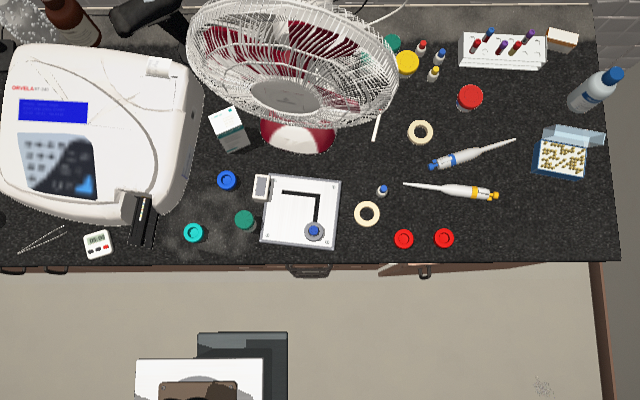

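Candidates for the carrier: the grey puck on the plate, top (314,231); blue (227,180), turquoise (193,232) and reds (403,239), (444,238) are look-alikes. I'll check the grey one in a crop, then refine the plate's pose and the fan's extent.

```bash
cat > h.py <<'E'
import numpy as np,cv2
from station import manip
def cloud(n,d):
    c=manip.get_calibration(n); v,u=np.mgrid[0:400,0:640]
    P=np.stack([(u-c["cx"])/c["fx"]*d,(v-c["cy"])/c["fy"]*d,d],-1)
    W=(P-c["t"])@c["R"]; W[d<=0]=np.nan; return W
def proj(n,X):
    c=manip.get_calibration(n); q=np.atleast_2d(X)@c["R"].T+c["t"]
    return np.c_[q[:,0]/q[:,2]*c["fx"]+c["cx"],q[:,1]/q[:,2]*c["fy"]+c["cy"]]
def onplane(n,uv,z):
    c=manip.get_calibration(n); uv=np.atleast_2d(uv).astype(float)
    r=np.c_[(uv[:,0]-c["cx"])/c["fx"],(uv[:,1]-c["cy"])/c["fy"],np.ones(len(uv))]@c["R"]
    o=-c["R"].T@c["t"]; return o+r*((z-o[2])/r[:,2])[:,None]
E
python3 - <<'E'
from h import *
p=cv2.imread("pics/top0.png"); W=cloud("top",np.load("top0_d.npy"))
cv2.imwrite("pics/crop_t.png",cv2.resize(p[165:260,235:360],None,fx=6,fy=6,interpolation=cv2.INTER_CUBIC))
s=cv2.imread("pics/side0.png"); cv2.imwrite("pics/crop_s.png",cv2.resize(s[180:280,230:390],None,fx=5,fy=5,interpolation=cv2.INTER_CUBIC))
# slot pixels dark within plate
g=cv2.cvtColor(p,cv2.COLOR_BGR2GRAY)
m=(W[...,2]>0.012)&(W[...,2]<0.03)&(abs(W[...,0]-.52)<.13)&(abs(W[...,1]+.26)<.13)
print("plate px",m.sum(), "z med",np.nanmedian(W[m][:,2]))
k=cv2.minAreaRect(W[m][:,:2].astype(np.float32)*1000);print(k)
for n,im in (("top",p),("side",s)):
    C=cloud(n,np.load(f"{n}0_d.npy"))
    r=(C[...,0]>.5)&(C[...,0]<1.1)&(C[...,1]>-.5)&(C[...,1]<.1)&(C[...,2]>.10)
    Q=C[r]; 
    for z in np.arange(.1,.6,.05):
        q=Q[(Q[:,2]>=z)&(Q[:,2]<z+.05)]
        if len(q): print(n,round(z,2),len(q),"xmin",np.percentile(q[:,0],[0,2]).round(3),"y",q[:,1].min().round(3),q[:,1].max().round(3))
E
```

```text
plate px 4625 z med 0.020816950209166955
((524.57275390625, -244.63259887695312), (221.5110321044922, 186.6228485107422), 82.96174621582031)
top 0.1 3048 xmin [0.501 0.542] y -0.5 0.1
top 0.15 3186 xmin [0.683 0.695] y -0.363 0.1
top 0.2 699 xmin [0.672 0.675] y -0.419 0.09
top 0.25 1843 xmin [0.665 0.668] y -0.446 0.1
top 0.3 2190 xmin [0.664 0.666] y -0.455 0.1
top 0.35 3235 xmin [0.664 0.668] y -0.466 -0.041
top 0.4 3592 xmin [0.668 0.673] y -0.461 -0.043
top 0.45 3135 xmin [0.677 0.681] y -0.448 -0.059
top 0.5 3631 xmin [0.688 0.695] y -0.42 -0.087
top 0.55 2637 xmin [0.713 0.72 ] y -0.37 -0.141
side 0.1 2694 xmin [0.505 0.542] y -0.498 0.1
side 0.15 3803 xmin [0.681 0.688] y -0.456 0.1
side 0.2 2612 xmin [0.669 0.673] y -0.413 0.096
side 0.25 2983 xmin [0.662 0.666] y -0.44 0.1
side 0.3 3396 xmin [0.661 0.664] y -0.455 0.1
side 0.35 3584 xmin [0.661 0.666] y -0.462 -0.038
side 0.4 3471 xmin [0.666 0.671] y -0.452 -0.041
side 0.45 3011 xmin [0.674 0.679] y -0.436 -0.058
side 0.5 1387 xmin [0.688 0.693] y -0.415 -0.089
```

```bash
python3 - <<'E'
from h import *
yaw=-.13
p=cv2.imread("pics/top0.png");W=cloud("top",np.load("top0_d.npy"))
g=cv2.cvtColor(p,cv2.COLOR_BGR2GRAY)
v,u=np.where((g<90)&(np.arange(640)[None]>275)&(np.arange(640)[None]<326)&(np.arange(400)[:,None]>184)&(np.arange(400)[:,None]<224))
P=onplane("top",np.c_[u,v],.02)
print(len(P),P.min(0),P.max(0))
# optimise L template
from scipy.optimize import minimize
def inside(q):
    def bx(x0,x1,y0,y1): return np.maximum(np.maximum(x0-q[:,0],q[:,0]-x1),np.maximum(y0-q[:,1],q[:,1]-y1))
    return np.minimum(bx(-.061,.051,-.041,-.029),bx(.039,.051,-.041,.061))
uu,vv=np.meshgrid(np.arange(272,328),np.arange(182,222)); G=onplane("top",np.c_[uu.ravel(),vv.ravel()],.02)
dark=(g[vv.ravel(),uu.ravel()]<110).astype(float)
def f(t):
    c,s=np.cos(t[2]),np.sin(t[2]); q=(G[:,:2]-t[:2])@np.array([[c,-s],[s,c]])
    return ((1/(1+np.exp(inside(q)/.001))-dark)**2).sum()
r=min((minimize(f,[.515+a,-.262+b,y],method="Nelder-Mead",options=dict(xatol=1e-5,fatol=1e-4,maxiter=2000)) for a in(-.005,.005,.0) for b in (-.005,.005) for y in(-.1,-.15)),key=lambda r:r.fun)
print(r.x,r.fun)
c,s=np.cos(r.x[2]),np.sin(r.x[2]);R=np.array([[c,-s],[s,c]])
print("corner",R@[.045,-.035]+r.x[:2],"end",R@[.045,.055]+r.x[:2])
# carrier: points with z .036-.047
for n in("top","side"):
    C=cloud(n,np.load(f"{n}0_d.npy")); m=(abs(C[...,0]-.467)<.05)&(abs(C[...,1]+.29)<.05)&(C[...,2]>.036)&(C[...,2]<.047)
    Q=C[m];
    k=cv2.minEnclosingCircle(Q[:,:2].astype(np.float32)*1000); print(n,len(Q),k,((np.array(k[0])/1000-r.x[:2])@R).round(4))
E
```

```text
220 [ 0.49443031 -0.30638295  0.02      ] [ 0.57746085 -0.20924283  0.02      ]
[ 0.52133233 -0.26225396 -0.12596416] 33.35568605344803
corner [ 0.5615787  -0.30263006] end [ 0.57288552 -0.21334313]
top 189 ((466.8526611328125, -290.68450927734375), 24.89298439025879) [-0.0505 -0.035 ]
side 141 ((463.9117431640625, -287.7272644042969), 26.067270278930664) [-0.0538 -0.0325]
```

View pics/crop_t.png

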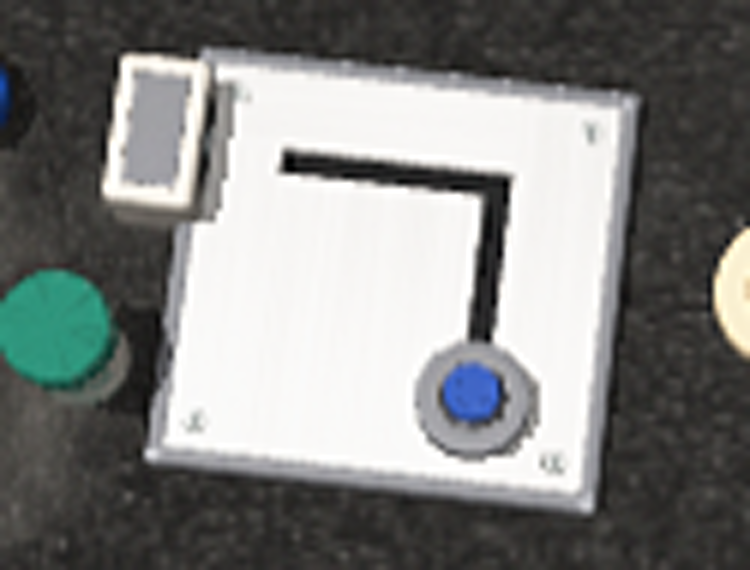

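View pics/crop_s.png

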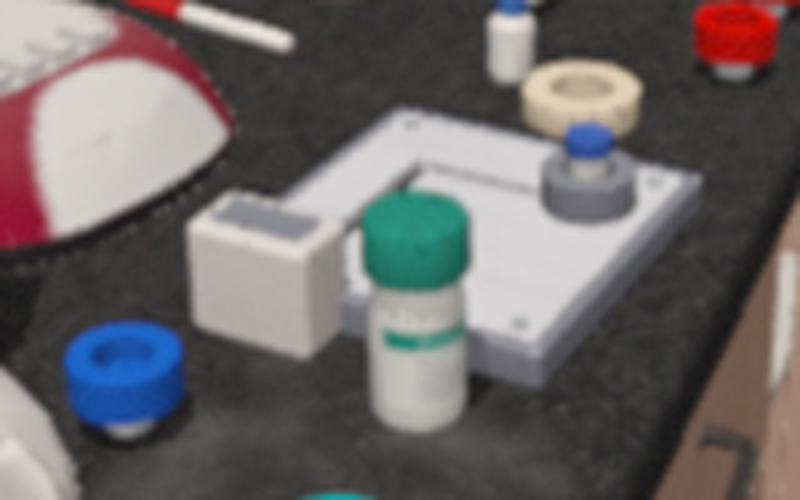

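The crop shows the grey puck with the blue-capped vial on the plate, at top (314,231), so that is the carrier. The slot fit gives plate centre (0.521,-0.262) and yaw -0.126. The fan front is at x≈0.66 for z 0.2–0.5, so I'll tilt the wrist toward the robot. Next: path heights and the waypoints.

```bash
cat >> h.py <<'E'
from scipy.spatial.transform import Rotation as Ro
YAW=-0.126; P0=np.array([.5213,-.2623])
def tgt(tilt): return Ro.from_euler('z',YAW)*Ro.from_euler('x',-np.pi/2)*Ro.from_euler('z',-tilt)
def plate2w(x,y,z=0):
    c,s=np.cos(YAW),np.sin(YAW); return np.array([P0[0]+c*x-s*y,P0[1]+s*x+c*y,z])
def w2plate(w):
    c,s=np.cos(YAW),np.sin(YAW); d=np.asarray(w)[:2]-P0; return np.array([c*d[0]+s*d[1],-s*d[0]+c*d[1]])
def rel(X,R):
    o=manip.get_obs(); R0=Ro.from_rotvec(o["tcp_rot"]); return (R0.inv().apply(np.asarray(X)-o["position"]).round(4),(R0.inv()*R).as_rotvec().round(3))
E
python3 - <<'E'
from h import *
W=cloud("top",np.load("top0_d.npy")); W2=cloud("side",np.load("side0_d.npy"))
A=np.concatenate([W.reshape(-1,3),W2.reshape(-1,3)]); A=A[np.isfinite(A).all(1)]
r=np.hypot(A[:,0],A[:,1]); th=np.arctan2(A[:,1],A[:,0])
for a in np.arange(-.8,1.4,.2):
    for lo,hi in((.4,.6),(.6,.7)):
        m=(th>=a)&(th<a+.2)&(r>lo)&(r<hi)
        if m.sum(): print(round(a,1),lo,m.sum(),A[m,2].max().round(3),end=" | ")
    print()
# arc
import math
for t,rad in zip([.9,.6,.3,0,-.3,-.55],[.6,.57,.56,.55,.54,.53]):
    print(t,rel([rad*math.cos(t),rad*math.sin(t),.26],tgt(0.2)))
print(plate2w(-.1,-.035,.2),Ro.from_rotvec(manip.get_obs()["tcp_rot"]).as_matrix().round(3))
E
```

```text
-0.8 0.4 4853 0.046 | -0.8 0.6 2409 0.028 | 
-0.6 0.4 5882 0.068 | -0.6 0.6 2350 0.032 | 
-0.4 0.4 7297 0.105 | -0.4 0.6 2349 0.067 | 
-0.2 0.4 6575 0.101 | -0.2 0.6 3280 0.171 | 
-0.0 0.4 8735 0.137 | -0.0 0.6 4161 0.156 | 
0.2 0.4 11303 0.136 | 0.2 0.6 6570 0.155 | 
0.4 0.4 10505 0.128 | 0.4 0.6 10557 0.143 | 
0.6 0.4 2505 0.022 | 0.6 0.6 1918 0.128 | 
0.8 0.4 1397 0.007 | 0.8 0.6 1756 0.018 | 
1.0 0.4 1183 -0.84 | 1.0 0.6 764 -0.113 | 
1.2 0.4 1187 -0.835 | 1.2 0.6 772 -0.839 | 
0.9 (array([ 0.2534, -0.0206, -0.1311]), array([ 0.011, -0.108, -0.2  ]))
0.6 (array([ 0.3827, -0.0206, -0.2525]), array([ 0.011, -0.108, -0.2  ]))
0.3 (array([ 0.4818, -0.0207, -0.3896]), array([ 0.011, -0.108, -0.2  ]))
0 (array([ 0.535 , -0.0207, -0.547 ]), array([ 0.011, -0.108, -0.2  ]))
-0.3 (array([ 0.5389, -0.0207, -0.7102]), array([ 0.011, -0.108, -0.2  ]))
-0.55 (array([ 0.5039, -0.0207, -0.8393]), array([ 0.011, -0.108, -0.2  ]))
[ 0.41769441 -0.28445585  0.2       ] [[ 0.973  0.     0.233]
 [-0.233  0.     0.973]
 [-0.    -1.     0.   ]]
```

play_rows:
  moves:
    - {"xyz": [0.05, -0.02, -0.025], "angular": [0, -0.05, -0.1], "claw": 1}
    - {"xyz": [0.1, -0.02, -0.05], "angular": [0.01, -0.108, -0.2], "claw": 1}
    - {"xyz": [0.15, -0.02, -0.08], "angular": [0.01, -0.108, -0.2], "claw": 1}
    - {"xyz": [0.2, -0.02, -0.11], "angular": [0.01, -0.108, -0.2], "claw": 1}
    - {"xyz": [0.25, -0.02, -0.13], "angular": [0.01, -0.108, -0.2], "claw": 1}
    - {"xyz": [0.295, -0.02, -0.17], "angular": [0.01, -0.108, -0.2], "claw": 1}
    - {"xyz": [0.34, -0.02, -0.21], "angular": [0.01, -0.108, -0.2], "claw": 1}
    - {"xyz": [0.38, -0.02, -0.25], "angular": [0.01, -0.108, -0.2], "claw": 1}
    - {"xyz": [0.415, -0.02, -0.295], "angular": [0.01, -0.108, -0.2], "claw": 1}
    - {"xyz": [0.45, -0.02, -0.34], "angular": [0.01, -0.108, -0.2], "claw": 1}
    - {"xyz": [0.48, -0.02, -0.39], "angular": [0.01, -0.108, -0.2], "claw": 1}
    - {"xyz": [0.5, -0.02, -0.44], "angular": [0.01, -0.108, -0.2], "claw": 1}

```text
time: 2.4
position: [0.5415, 0.1102, 0.2597]
tcp_rot: [-1.576, -0.058, -0.257]
force: [0.9, 0.1, 0.3]
width: 0.0004
```

```bash
python3 - <<'E'
from h import *
o=manip.get_obs();print(o["time"],o["position"],o["qpos"].round(2) if hasattr(o["qpos"],"round") else o["qpos"],o["width"])
import math
for t,rad in zip([0,-.2,-.4],[.55,.54,.53]):
    print(t,rel([rad*math.cos(t),rad*math.sin(t),.25],tgt(0.2)))
for x,y,z in((-.11,-.035,.2),(-.11,-.035,.1)): print(plate2w(x,y,z),rel(plate2w(x,y,z),tgt(.2)))
E
```

```text
2.4 [0.54152631 0.11021593 0.25967441] [ 0.03 -0.1   1.97 -0.04  1.08 -1.4 ] 0.00039654908225546963
0 (array([ 0.02  ,  0.014 , -0.1082]), array([ 0.001, -0.001,  0.001]))
-0.2 (array([ 0.0131,  0.0127, -0.2173]), array([ 0.001, -0.001,  0.001]))
-0.4 (array([-0.0146,  0.0071, -0.3208]), array([ 0.001, -0.001,  0.001]))
[ 0.40777368 -0.28319918  0.2       ] (array([-0.0932,  0.0422, -0.4071]), array([ 0.001, -0.001,  0.001]))
[ 0.40777368 -0.28319918  0.1       ] (array([-0.1132,  0.1402, -0.4071]), array([ 0.001, -0.001,  0.001]))
```

play_rows:
  moves:
    - {"xyz": [0.02, 0.014, -0.06]}
    - {"xyz": [0.02, 0.014, -0.12]}
    - {"xyz": [0.015, 0.014, -0.18]}
    - {"xyz": [0.01, 0.014, -0.24]}
    - {"xyz": [-0.01, 0.014, -0.3]}
    - {"xyz": [-0.04, 0.02, -0.35]}
    - {"xyz": [-0.08, 0.035, -0.4]}
    - {"xyz": [-0.09, 0.06, -0.407]}
    - {"xyz": [-0.1, 0.11, -0.407]}
    - {"xyz": [-0.11, 0.15, -0.407]}
    - {"xyz": [-0.11, 0.16, -0.407]}

```text
invalid input at $.moves[0]: expected keys xyz, angular, claw
```

```bash
cat > look.py <<'E'
from h import *
import sys
k=sys.argv[1]
o=manip.get_obs();print("t",round(o["time"],2),"pos",np.round(o["position"],4),"plate",w2plate(o["position"]).round(4),"F",np.round(o["force"],2),"q",np.round(o["qpos"],2))
for n in sys.argv[2:]:
    p,d=manip.grab_frame(n); np.save(f"{n}{k}_d.npy",d); b=p[:,:,::-1]
    (u,v)=proj(n,plate2w(0,0,.03))[0].astype(int); h=75
    c=b[max(v-h,0):v+h,max(u-100,0):u+100]; cv2.imwrite(f"pics/{n}{k}.png",cv2.resize(c,None,fx=4,fy=4,interpolation=cv2.INTER_CUBIC))
E
python3 look.py 1 side top
```

```text
t 2.4 pos [0.5415 0.1102 0.2597] plate [-0.0267  0.3721] F [0.92 0.14 0.35] q [ 0.03 -0.1   1.97 -0.04  1.08 -1.4 ]
```

View pics/side1.png

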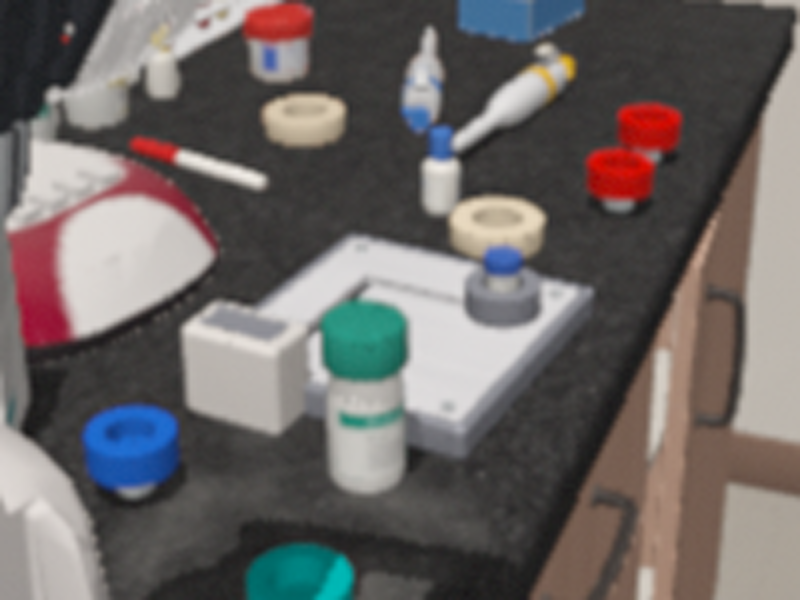

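View pics/top1.png

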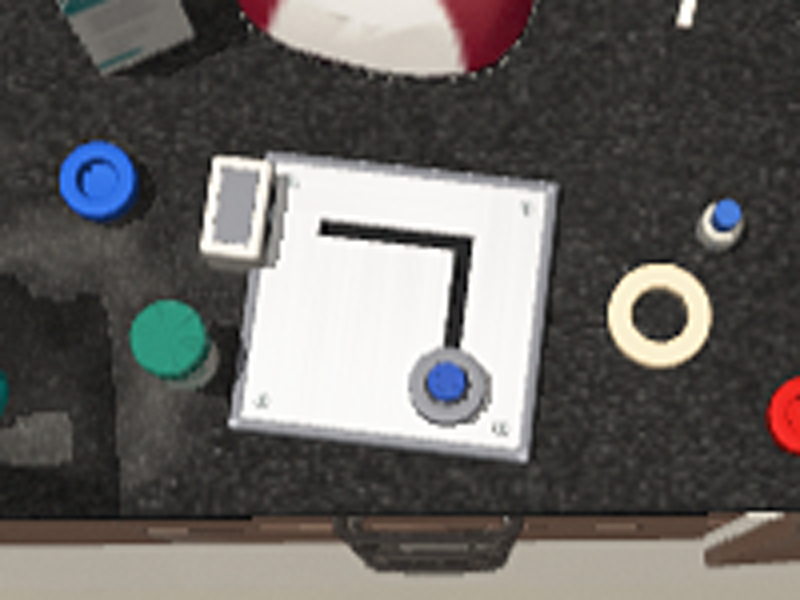

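The move was refused because some keys were missing, so the arm hasn't moved. In these pictures the scene is unchanged, with the carrier at crop (450,385). I'm resending it with all keys.

play_rows:
  moves:
    - {"xyz": [0.02, 0.014, -0.06], "angular": [0, 0, 0], "claw": 1}
    - {"xyz": [0.02, 0.014, -0.12], "angular": [0, 0, 0], "claw": 1}
    - {"xyz": [0.015, 0.014, -0.18], "angular": [0, 0, 0], "claw": 1}
    - {"xyz": [0.01, 0.014, -0.24], "angular": [0, 0, 0], "claw": 1}
    - {"xyz": [-0.01, 0.014, -0.3], "angular": [0, 0, 0], "claw": 1}
    - {"xyz": [-0.04, 0.02, -0.35], "angular": [0, 0, 0], "claw": 1}
    - {"xyz": [-0.08, 0.035, -0.4], "angular": [0, 0, 0], "claw": 1}
    - {"xyz": [-0.09, 0.06, -0.407], "angular": [0, 0, 0], "claw": 1}
    - {"xyz": [-0.1, 0.11, -0.407], "angular": [0, 0, 0], "claw": 1}
    - {"xyz": [-0.11, 0.15, -0.407], "angular": [0, 0, 0], "claw": 1}
    - {"xyz": [-0.11, 0.15, -0.407], "angular": [0, 0, 0], "claw": 1}

```text
time: 3.88
position: [0.409, -0.2828, 0.0881]
tcp_rot: [-1.572, -0.049, -0.257]
force: [1.3, -0.9, 0.5]
width: -0.0003
```

```bash
python3 look.py 2 side top
```

```text
t 3.88 pos [ 0.409  -0.2828  0.0881] plate [-0.1089 -0.0345] F [ 1.26 -0.91  0.52] q [-0.88 -0.    2.21  0.19  0.8  -2.44]
```

View pics/side2.png

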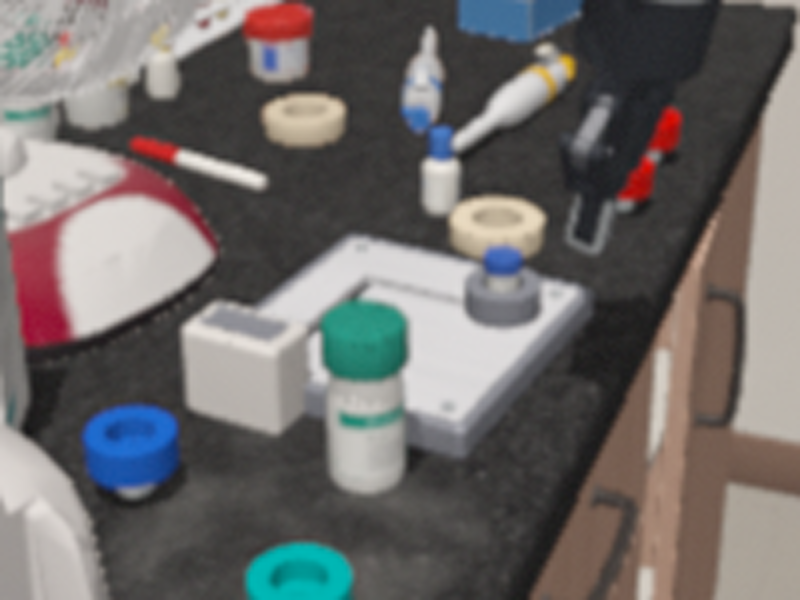

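View pics/top2.png

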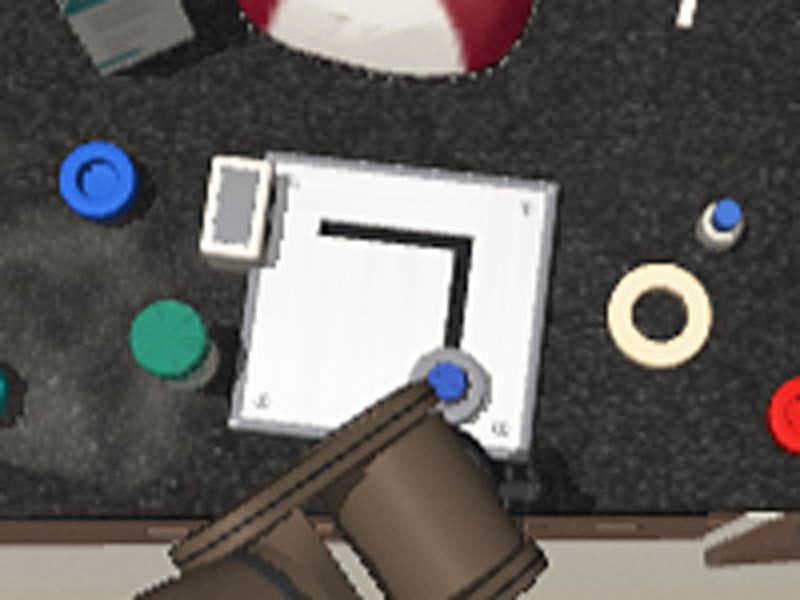

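```bash
python3 - <<'E'
from h import *
o=manip.get_obs(); R=Ro.from_rotvec(o["tcp_rot"])
for n in("side","top"):
    C=cloud(n,np.load(f"{n}2_d.npy")).reshape(-1,3); C=C[np.isfinite(C).all(1)]
    q=R.inv().apply(C-o["position"]); m=(abs(q[:,0])<.07)&(abs(q[:,2])<.08)&(q[:,1]<.03)&(q[:,1]>-.15); q=q[m]
    for y in np.arange(-.12,.03,.01):
        s=q[(q[:,1]>=y)&(q[:,1]<y+.01)]
        if len(s): print(n,y.round(2),len(s),"x",s[:,0].min().round(3),s[:,0].max().round(3),"z",s[:,2].min().round(3),s[:,2].max().round(3))
# target: plate(-.097,-.035), tip z
for x,z in((-.104,.06),(-.104,.037),(-.09,.037)):print(x,z,rel(plate2w(x,-.035,z),tgt(.2)))
E
```

```text
side -0.12 63 x -0.039 0.02 z 0.009 0.042
side -0.11 60 x -0.016 0.006 z -0.003 0.045
side -0.1 107 x -0.024 0.015 z -0.03 0.049
side -0.09 109 x -0.024 0.016 z -0.058 0.064
side -0.08 93 x -0.022 0.013 z -0.057 0.064
side -0.07 70 x -0.022 0.013 z -0.05 0.058
side -0.06 59 x -0.022 0.007 z -0.046 0.051
side -0.05 47 x -0.018 0.006 z -0.036 0.042
side -0.04 34 x -0.018 0.007 z -0.026 0.035
side -0.03 20 x -0.015 0.002 z -0.003 0.016
side -0.02 42 x -0.016 0.007 z -0.004 0.017
side -0.01 38 x -0.016 0.007 z -0.001 0.017
side -0.0 26 x -0.016 0.006 z -0.003 0.015
side 0.01 2 x -0.007 -0.001 z 0.006 0.008
top -0.12 1 x 0.007 0.007 z -0.037 -0.037
top -0.11 9 x -0.005 0.012 z -0.041 -0.036
top -0.1 18 x -0.004 0.007 z -0.051 -0.037
top -0.09 56 x -0.011 0.014 z -0.06 -0.043
top -0.08 30 x -0.011 0.014 z -0.06 -0.038
top -0.07 6 x 0.008 0.013 z -0.042 -0.035
top -0.06 1 x 0.011 0.011 z -0.033 -0.033
top -0.05 2 x 0.012 0.013 z -0.035 -0.033
-0.104 0.06 (array([-0.0046,  0.0323,  0.0022]), array([ 0.004, -0.006,  0.002]))
-0.104 0.037 (array([-0.0092,  0.0549,  0.0023]), array([ 0.004, -0.006,  0.002]))
-0.09 0.037 (array([0.0045, 0.0577, 0.0024]), array([ 0.004, -0.006,  0.002]))
```

play_rows:
  moves:
    - {"xyz": [-0.005, 0.032, 0.002], "angular": [0, 0, 0], "claw": 1}
    - {"xyz": [-0.009, 0.055, 0.002], "angular": [0.004, -0.006, 0.002], "claw": 1}
    - {"xyz": [-0.009, 0.055, 0.002], "angular": [0.004, -0.006, 0.002], "claw": 1}
    - {"xyz": [-0.003, 0.056, 0.002], "angular": [0.004, -0.006, 0.002], "claw": 1}
    - {"xyz": [0.001, 0.057, 0.002], "angular": [0.004, -0.006, 0.002], "claw": 1}

```text
time: 4.6
position: [0.4257, -0.2869, 0.0392]
tcp_rot: [-1.578, -0.061, -0.258]
force: [0.7, -0.8, 0.2]
width: -0.0004
```

```bash
python3 look.py 3 side; python3 - <<'E'
from h import *
for x in (-.08,-.06,-.04,-.02,0,.008): print(x,rel(plate2w(x,-.035,.037),tgt(.2)))
E
```

```text
t 4.6 pos [ 0.4257 -0.2869  0.0392] plate [-0.0918 -0.0364] F [ 0.74 -0.77  0.16] q [-0.85  0.12  2.2   0.21  0.68 -2.46]
-0.08 (array([0.0111, 0.0043, 0.0013]), array([0.002, 0.001, 0.003]))
-0.06 (array([0.0306, 0.0083, 0.0013]), array([0.002, 0.001, 0.003]))
-0.04 (array([0.0502, 0.0123, 0.0013]), array([0.002, 0.001, 0.003]))
-0.02 (array([0.0698, 0.0164, 0.0013]), array([0.002, 0.001, 0.003]))
0 (array([0.0894, 0.0204, 0.0013]), array([0.002, 0.001, 0.003]))
0.008 (array([0.0972, 0.022 , 0.0013]), array([0.002, 0.001, 0.003]))
```

View pics/side3.png

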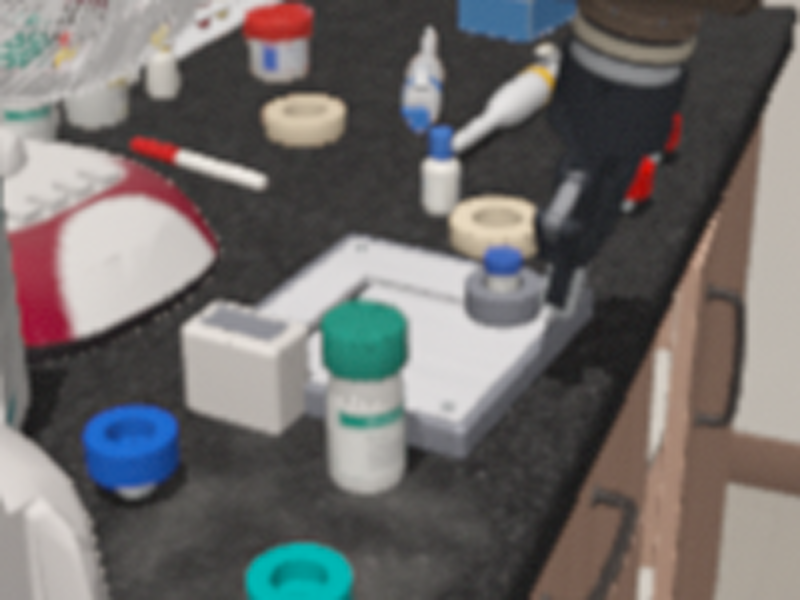

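The fingertip (crop 550,300) is just behind the carrier, which is at (502,297), and it clears the vial. Starting the push along leg 1.

play_rows:
  moves:
    - {"xyz": [0.003, 0.003, 0.001], "angular": [0.002, 0, 0.003], "claw": 1}
    - {"xyz": [0.006, 0.003, 0.001], "angular": [0.002, 0, 0.003], "claw": 1}
    - {"xyz": [0.01, 0.004, 0.001], "angular": [0.002, 0, 0.003], "claw": 1}
    - {"xyz": [0.014, 0.005, 0.001], "angular": [0.002, 0, 0.003], "claw": 1}
    - {"xyz": [0.018, 0.006, 0.001], "angular": [0.002, 0, 0.003], "claw": 1}
    - {"xyz": [0.023, 0.007, 0.001], "angular": [0.002, 0, 0.003], "claw": 1}
    - {"xyz": [0.028, 0.008, 0.001], "angular": [0.002, 0, 0.003], "claw": 1}
    - {"xyz": [0.033, 0.009, 0.001], "angular": [0.002, 0, 0.003], "claw": 1}
    - {"xyz": [0.038, 0.01, 0.001], "angular": [0.002, 0, 0.003], "claw": 1}
    - {"xyz": [0.043, 0.011, 0.001], "angular": [0.002, 0, 0.003], "claw": 1}
    - {"xyz": [0.047, 0.0115, 0.001], "angular": [0.002, 0, 0.003], "claw": 1}
    - {"xyz": [0.05, 0.012, 0.001], "angular": [0.002, 0, 0.003], "claw": 1}

```text
time: 6.15
position: [0.4771, -0.2922, 0.0372]
tcp_rot: [-1.576, -0.059, -0.255]
force: [-0.5, 1.0, -0.7]
width: -0.0001
```

```bash
python3 look.py 4 side top; python3 - <<'E'
from h import *
for x in (-.02,0,.004,.008): print(x,rel(plate2w(x,-.035,.037),tgt(.2)))
C=cloud("side",np.load("side4_d.npy")); m=(C[...,0]>.4)&(C[...,0]<.62)&(abs(C[...,1]+.29)<.05)&(C[...,2]>.022)&(C[...,2]<.06)
E
```

```text
t 6.15 pos [ 0.4771 -0.2922  0.0372] plate [-0.04   -0.0353] F [-0.48  0.98 -0.71] q [-0.78  0.22  2.09  0.19  0.69 -2.37]
-0.02 (array([0.0194, 0.0043, 0.0004]), array([0.001, 0.001, 0.001]))
0 (array([0.039 , 0.0083, 0.0003]), array([0.001, 0.001, 0.001]))
0.004 (array([0.0429, 0.0091, 0.0003]), array([0.001, 0.001, 0.001]))
0.008 (array([0.0469, 0.0099, 0.0003]), array([0.001, 0.001, 0.001]))
```

View pics/side4.png

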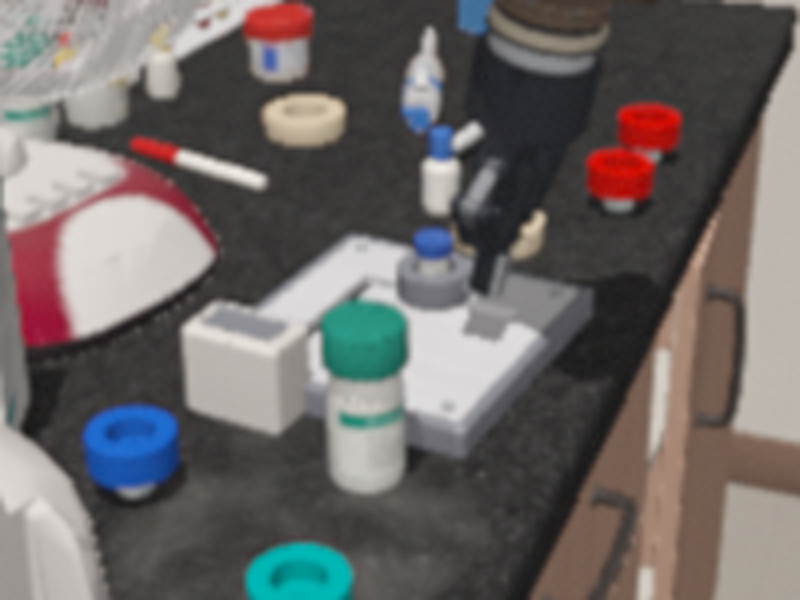

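View pics/top4.png

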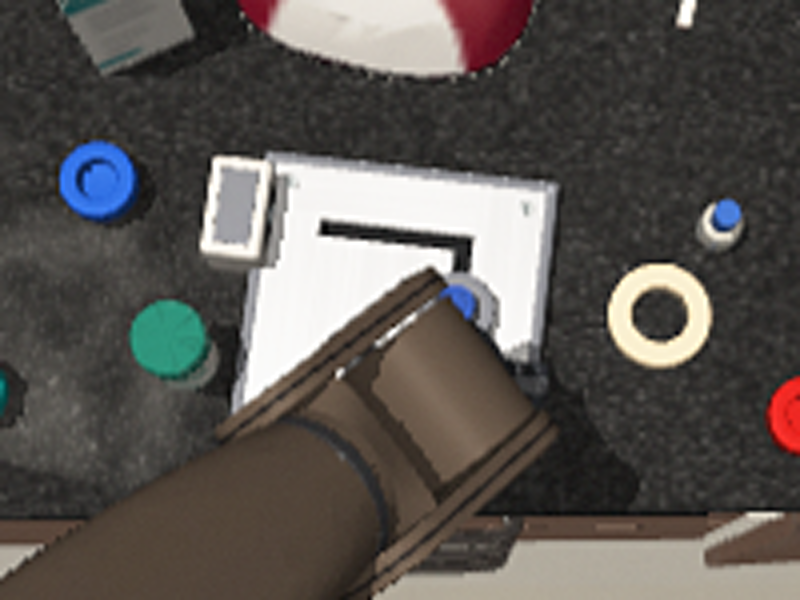

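The carrier moved with the fingertip, now at side crop (433,278), and the vial is upright. Continuing.

play_rows:
  moves:
    - {"xyz": [0.004, 0.001, 0], "angular": [0, 0, 0], "claw": 1}
    - {"xyz": [0.009, 0.002, 0], "angular": [0, 0, 0], "claw": 1}
    - {"xyz": [0.014, 0.003, 0], "angular": [0, 0, 0], "claw": 1}
    - {"xyz": [0.019, 0.004, 0], "angular": [0, 0, 0], "claw": 1}
    - {"xyz": [0.024, 0.005, 0], "angular": [0, 0, 0], "claw": 1}
    - {"xyz": [0.029, 0.006, 0], "angular": [0, 0, 0], "claw": 1}
    - {"xyz": [0.034, 0.007, 0], "angular": [0, 0, 0], "claw": 1}
    - {"xyz": [0.037, 0.008, 0], "angular": [0, 0, 0], "claw": 1}
    - {"xyz": [0.039, 0.0085, 0], "angular": [0, 0, 0], "claw": 1}

```text
time: 7.38
position: [0.517, -0.2973, 0.0368]
tcp_rot: [-1.576, -0.06, -0.255]
force: [-1.1, 0.8, 0.7]
width: 0.0001
```

```bash
python3 look.py 5 side top; python3 - <<'E'
from h import *
for x in (.004,.008): print(x,rel(plate2w(x,-.035,.037),tgt(.2)))
for n in("side","top"):
    C=cloud(n,np.load(f"{n}5_d.npy")).reshape(-1,3)
    m=(C[:,2]>.15)&(C[:,2]<.6)&(C[:,0]>.3)&(C[:,0]<.75)&(C[:,1]<-.1)&(C[:,1]>-.5); h=np.histogram(C[m,0],np.arange(.4,.75,.02)); print(n,h[0])
    # rim-level points of carrier
    m=(C[:,2]>.0375)&(C[:,2]<.046)&(C[:,0]>.5)&(C[:,0]<.62)&(abs(C[:,1]+.302)<.04); Q=C[m]
    P=np.array([w2plate(q) for q in Q]); print(len(P),P.min(0),P.max(0))
    for r in manip.tip_of(n,"carrier")[:3]+manip.tip_of(n,"control_vial")[:1]: print(np.round(r["point"],4),w2plate(r["point"]).round(4),round(r["confidence"],2))
E
```

```text
t 7.38 pos [ 0.517  -0.2973  0.0368] plate [ 0.0001 -0.0353] F [-1.1   0.81  0.73] q [-0.74  0.29  2.    0.18  0.7  -2.31]
0.004 (array([0.0038, 0.0006, 0.0003]), array([0.001, 0.001, 0.001]))
0.008 (array([0.0077, 0.0014, 0.0003]), array([0.001, 0.001, 0.001]))
side [ 607  612  823  759  575  345   67    0    0    0    0    0    0 2025
 3640 3356 1812]
137 [-0.01327634 -0.05994807] [ 0.05915238 -0.01059838]
[0.4657 0.0206 0.0076] [-0.0907  0.2737] 0.76
[ 0.6069 -0.0639  0.0115] [0.06   0.2076] 0.71
[ 0.5547 -0.3039  0.0175] [ 0.0384 -0.0371] 0.68
[ 0.516  -0.4266  0.0022] [ 0.0154 -0.1637] 0.65
top [ 738  648  706  549  378  193   46    0    0    0    0    0    0 1704
 3089 3550 2638]
64 [ 0.02892644 -0.06029304] [ 0.06217911 -0.01719405]
[0.4635 0.017  0.0163] [-0.0924  0.2698] 0.88
[ 0.6064 -0.0614  0.018 ] [0.0592 0.21  ] 0.8
[ 0.4471 -0.5196  0.0149] [-0.0413 -0.2646] 0.77
[ 0.552  -0.3026  0.0257] [ 0.0355 -0.0361] 0.38
```

View pics/side5.png

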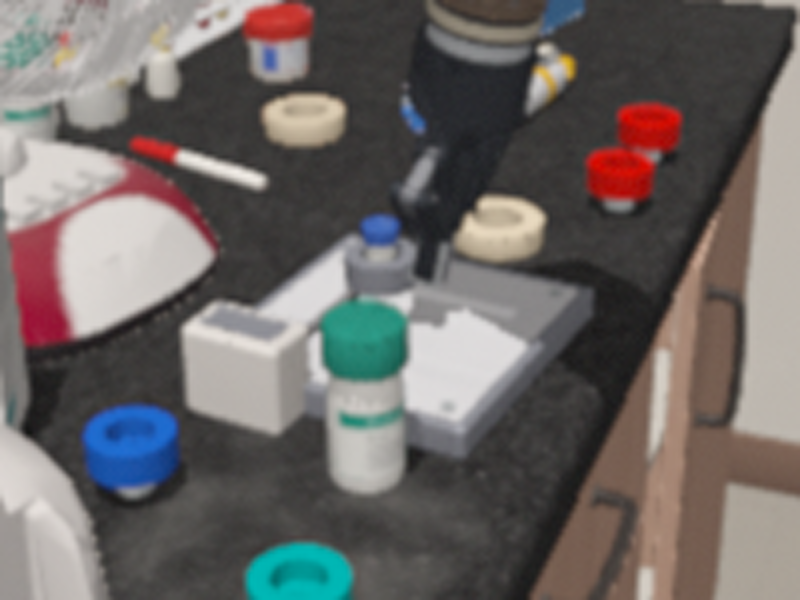

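View pics/top5.png

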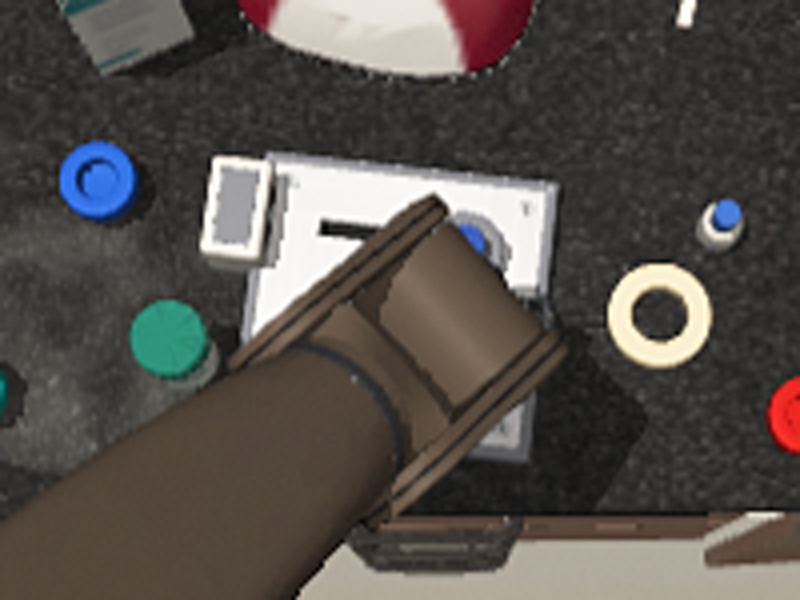

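The carrier is about 7 mm short of the corner. The arm's forward edge is at x≈0.54 and the fan at 0.66, so that's clear. Nudging into the corner.

play_rows:
  moves:
    - {"xyz": [0.002, 0.0005, 0], "angular": [0, 0, 0], "claw": 1}
    - {"xyz": [0.004, 0.001, 0], "angular": [0, 0, 0], "claw": 1}
    - {"xyz": [0.006, 0.001, 0], "angular": [0, 0, 0], "claw": 1}
    - {"xyz": [0.0065, 0.001, 0], "angular": [0, 0, 0], "claw": 1}
    - {"xyz": [0.0065, 0.001, 0], "angular": [0, 0, 0], "claw": 1}

```text
time: 8.3
position: [0.5236, -0.2982, 0.0371]
tcp_rot: [-1.576, -0.06, -0.256]
force: [-1.4, 0.7, 0.4]
width: -0.0001
```

play_rows:
  moves:
    - {"xyz": [0.001, 0, 0], "angular": [0, 0, 0], "claw": 1}
    - {"xyz": [0.0015, 0, 0], "angular": [0, 0, 0], "claw": 1}
    - {"xyz": [0.0015, 0, 0], "angular": [0, 0, 0], "claw": 1}

```text
time: 8.68
position: [0.525, -0.2984, 0.0374]
tcp_rot: [-1.576, -0.06, -0.256]
force: [-0.9, -0.4, -0.7]
width: -0.0001
```

```bash
cat > car.py <<'E'
from h import *
import sys
from scipy.optimize import least_squares
k=sys.argv[1]; px,py=float(sys.argv[2]),float(sys.argv[3])
for n in("side","top"):
    C=cloud(n,np.load(f"{n}{k}_d.npy")).reshape(-1,3); C=C[np.isfinite(C).all(1)]
    P=np.array([[*w2plate(q),q[2]] for q in C[(abs(C[:,0]-.53)<.12)&(abs(C[:,1]+.26)<.12)&(C[:,2]>.024)&(C[:,2]<.07)]])
    w=P[(P[:,2]>.026)&(P[:,2]<.038)&(abs(np.hypot(P[:,0]-px,P[:,1]-py)-.025)<.006)]
    v=P[(P[:,2]>.06)&(np.hypot(P[:,0]-px,P[:,1]-py)<.016)]
    print(n,"wall",len(w),end=" ")
    if len(w)>10:
        r=least_squares(lambda c:np.hypot(w[:,0]-c[0],w[:,1]-c[1])-.025,[px,py],loss="soft_l1",f_scale=.001); print("circle",r.x.round(4),end=" ")
    print("vialtop",len(v),v[:,:3].mean(0).round(4) if len(v) else "")
E
python3 look.py 6 side top; python3 car.py 5 .0376 -.035; python3 car.py 6 .045 -.035
```

```text
t 8.68 pos [ 0.525  -0.2984  0.0374] plate [ 0.0083 -0.0354] F [-0.89 -0.45 -0.68] q [-0.73  0.3   1.98  0.18  0.7  -2.3 ]
side wall 70 circle [ 0.0363 -0.0379] vialtop 37 [ 0.0349 -0.0352  0.0626]
top wall 4 vialtop 22 [ 0.0432 -0.0415  0.0631]
side wall 70 circle [ 0.0441 -0.0378] vialtop 32 [ 0.0426 -0.0345  0.0625]
top wall 4 vialtop 16 [ 0.0518 -0.0413  0.0631]
```

View pics/side6.png

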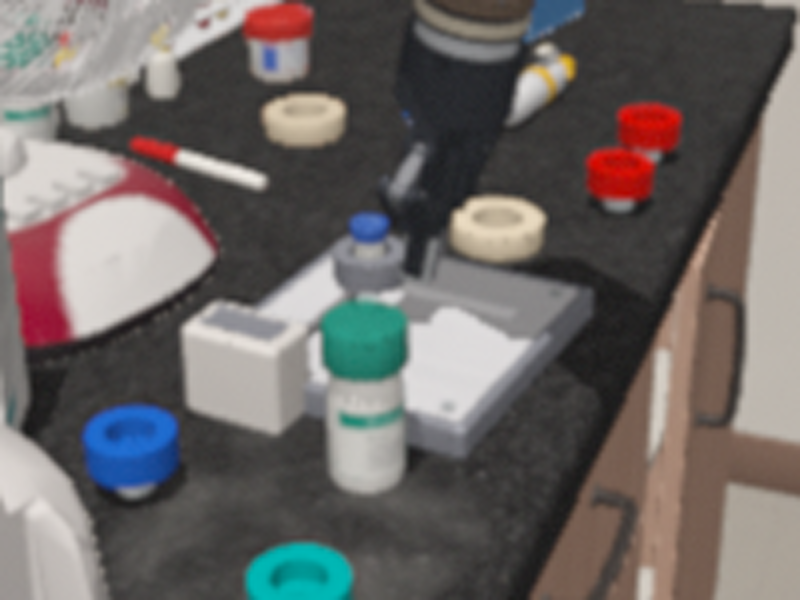

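play_rows:
  moves:
    - {"xyz": [0.0005, 0, 0], "angular": [0, 0, 0], "claw": 1}
    - {"xyz": [0.001, 0, 0], "angular": [0, 0, 0], "claw": 1}

```text
time: 9.02
position: [0.526, -0.2985, 0.0376]
tcp_rot: [-1.576, -0.06, -0.256]
force: [-0.1, 0.9, -0.6]
width: -0.0001
```

play_rows:
  moves:
    - {"xyz": [0.0005, 0, 0], "angular": [0, 0, 0], "claw": 1}
    - {"xyz": [0.001, 0, 0], "angular": [0, 0, 0], "claw": 1}

```text
time: 9.28
position: [0.5265, -0.2985, 0.0375]
tcp_rot: [-1.576, -0.059, -0.255]
force: [-3.6, 0.4, 1.3]
width: -0.0
```

The force rise (-3.6 N) says the pin has reached the corner wall. Now backing off and going round to the carrier's right side.

```bash
python3 - <<'E'
from h import *
for x,y in ((-.008,-.035),(-.008,-.085),(.043,-.085),(.043,-.08)): print(x,y,rel(plate2w(x,y,.037),tgt(.2)))
E
```

```text
-0.008 -0.035 (array([-0.0174, -0.003 ,  0.0003]), array([ 0.   ,  0.001, -0.   ]))
-0.008 -0.085 (array([-0.0175, -0.003 , -0.0497]), array([ 0.   ,  0.001, -0.   ]))
0.043 -0.085 (array([ 0.0325,  0.0071, -0.0498]), array([ 0.   ,  0.001, -0.   ]))
0.043 -0.08 (array([ 0.0325,  0.0071, -0.0448]), array([ 0.   ,  0.001, -0.   ]))
```

play_rows:
  moves:
    - {"xyz": [-0.006, -0.001, 0], "angular": [0, 0, 0], "claw": 1}
    - {"xyz": [-0.017, -0.003, 0], "angular": [0, 0, 0], "claw": 1}
    - {"xyz": [-0.017, -0.003, -0.01], "angular": [0, 0, 0], "claw": 1}
    - {"xyz": [-0.017, -0.003, -0.03], "angular": [0, 0, 0], "claw": 1}
    - {"xyz": [-0.017, -0.003, -0.05], "angular": [0, 0, 0], "claw": 1}
    - {"xyz": [-0.017, -0.003, -0.05], "angular": [0, 0, 0], "claw": 1}
    - {"xyz": [-0.002, 0, -0.05], "angular": [0, 0, 0], "claw": 1}
    - {"xyz": [0.015, 0.0035, -0.05], "angular": [0, 0, 0], "claw": 1}
    - {"xyz": [0.0325, 0.007, -0.05], "angular": [0, 0, 0], "claw": 1}
    - {"xyz": [0.0325, 0.007, -0.05], "angular": [0, 0, 0], "claw": 1}

```text
time: 10.52
position: [0.555, -0.3518, 0.0373]
tcp_rot: [-1.576, -0.061, -0.254]
force: [0.7, -0.2, 0.4]
width: -0.0001
```

```bash
python3 look.py 7 side top; python3 car.py 7 .046 -.035; python3 - <<'E'
from h import *
for x,y in ((.043,-.08),(.043,-.04),(.043,.0),(.043,.015)): print(x,y,rel(plate2w(x,y,.037),tgt(.2)))
E
```

```text
t 10.53 pos [ 0.555  -0.3518  0.0373] plate [ 0.0447 -0.0845] F [ 0.73 -0.24  0.36] q [-0.76  0.4   1.85  0.18  0.74 -2.33]
side wall 80 circle [ 0.0455 -0.0377] vialtop 35 [ 0.0439 -0.0352  0.063 ]
top wall 0 vialtop 0 
0.043 -0.08 (array([-0.    , -0.0002,  0.0044]), array([-0.   ,  0.002, -0.001]))
0.043 -0.04 (array([ 0.0001, -0.0002,  0.0444]), array([-0.   ,  0.002, -0.001]))
0.043 0.0 (array([ 0.0001, -0.0002,  0.0844]), array([-0.   ,  0.002, -0.001]))
0.043 0.015 (array([ 0.0002, -0.0002,  0.0994]), array([-0.   ,  0.002, -0.001]))
```

View pics/side7.png

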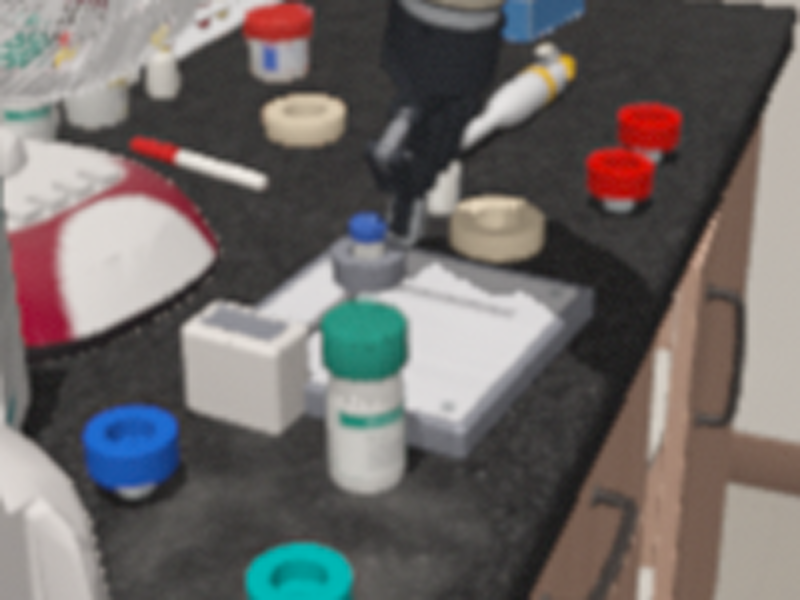

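View pics/top7.png

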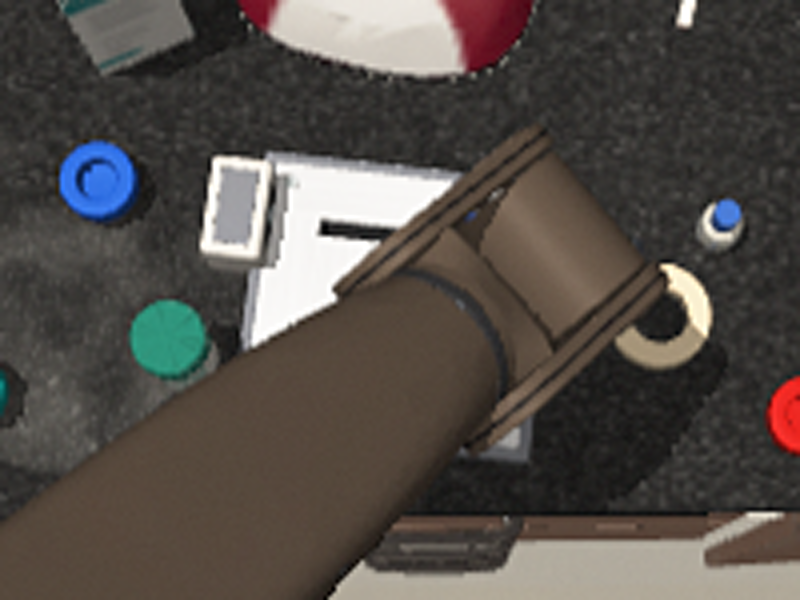

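```bash
python3 - <<'E'
from h import *
for n in("side","top"):
    C=cloud(n,np.load(f"{n}7_d.npy")).reshape(-1,3); C=C[np.isfinite(C).all(1)]
    for x0 in np.arange(.3,.62,.04):
        m=(C[:,2]>.11)&(C[:,0]>x0)&(C[:,0]<x0+.04)&(C[:,1]<-.03)&(C[:,1]>-.5)
        if m.sum(): print(n,x0.round(2),m.sum(),"z",C[m,2].min().round(3),np.median(C[m,2]).round(3),C[m,2].max().round(3),"y",C[m,1].min().round(3),C[m,1].max().round(3))
E
```

```text
side 0.3 1771 z 0.387 0.466 0.516 y -0.238 -0.082
side 0.34 1892 z 0.348 0.444 0.517 y -0.265 -0.113
side 0.38 1634 z 0.278 0.398 0.507 y -0.326 -0.151
side 0.42 1082 z 0.231 0.348 0.456 y -0.365 -0.193
side 0.46 1247 z 0.15 0.28 0.394 y -0.371 -0.234
side 0.5 1337 z 0.11 0.225 0.371 y -0.409 -0.259
side 0.54 376 z 0.11 0.227 0.33 y -0.353 -0.287
top 0.3 2683 z 0.424 0.552 0.608 y -0.256 -0.078
top 0.34 2155 z 0.386 0.506 0.562 y -0.289 -0.116
top 0.38 1829 z 0.322 0.456 0.515 y -0.344 -0.155
top 0.42 1455 z 0.268 0.401 0.462 y -0.383 -0.197
top 0.46 1282 z 0.26 0.316 0.4 y -0.41 -0.237
top 0.5 822 z 0.121 0.311 0.374 y -0.41 -0.272
top 0.54 194 z 0.116 0.31 0.337 y -0.41 -0.296
```

The forearm stays above 0.15 m near the canister, which is 0.098 m high, and the fan gap is about 9 cm. Pushing along leg 2.

play_rows:
  moves:
    - {"xyz": [0, 0, 0.003], "angular": [0, 0, 0], "claw": 1}
    - {"xyz": [0, 0, 0.006], "angular": [0, 0, 0], "claw": 1}
    - {"xyz": [0, 0, 0.009], "angular": [0, 0, 0], "claw": 1}
    - {"xyz": [0, 0, 0.012], "angular": [0, 0, 0], "claw": 1}
    - {"xyz": [0, 0, 0.015], "angular": [0, 0, 0], "claw": 1}
    - {"xyz": [0, 0, 0.019], "angular": [0, 0, 0], "claw": 1}
    - {"xyz": [0, 0, 0.023], "angular": [0, 0, 0], "claw": 1}
    - {"xyz": [0, 0, 0.026], "angular": [0, 0, 0], "claw": 1}
    - {"xyz": [0, 0, 0.028], "angular": [0, 0, 0], "claw": 1}

```text
time: 11.75
position: [0.557, -0.3235, 0.0368]
tcp_rot: [-1.575, -0.06, -0.253]
force: [0.4, -0.9, 0.1]
width: 0.0002
```

```bash
python3 look.py 8 side; cp top7_d.npy top8_d.npy; python3 car.py 8 .046 -.015; python3 - <<'E'
from h import *
for x,y in ((.043,-.04),(.043,.0),(.043,.015)): print(x,y,rel(plate2w(x,y,.037),tgt(.2)))
E
```

```text
t 11.75 pos [ 0.557  -0.3235  0.0368] plate [ 0.0431 -0.0562] F [ 0.37 -0.94  0.15] q [-0.73  0.38  1.88  0.17  0.73 -2.29]
side wall 75 circle [ 0.0449 -0.0192] vialtop 40 [ 0.0429 -0.0164  0.0627]
top wall 1 vialtop 0 
0.043 -0.04 (array([ 0.0001, -0.0003,  0.016 ]), array([-0.001,  0.002, -0.001]))
0.043 0.0 (array([ 0.0002, -0.0002,  0.056 ]), array([-0.001,  0.002, -0.001]))
0.043 0.015 (array([ 0.0002, -0.0002,  0.071 ]), array([-0.001,  0.002, -0.001]))
```

View pics/side8.png

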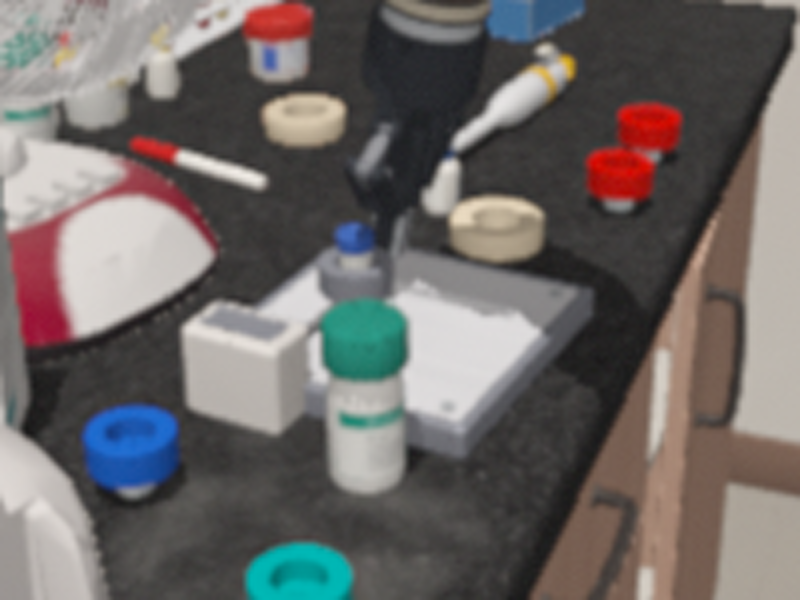

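The carrier is moving along leg 2, now at (355,272). The vial is upright and the knuckles are clear above its cap. Continuing.

play_rows:
  moves:
    - {"xyz": [0, 0, 0.004], "angular": [0, 0, 0], "claw": 1}
    - {"xyz": [0, 0, 0.009], "angular": [0, 0, 0], "claw": 1}
    - {"xyz": [0, 0, 0.014], "angular": [0, 0, 0], "claw": 1}
    - {"xyz": [0, 0, 0.019], "angular": [0, 0, 0], "claw": 1}
    - {"xyz": [0, 0, 0.024], "angular": [0, 0, 0], "claw": 1}
    - {"xyz": [0, 0, 0.029], "angular": [0, 0, 0], "claw": 1}
    - {"xyz": [0, 0, 0.034], "angular": [0, 0, 0], "claw": 1}
    - {"xyz": [0, 0, 0.039], "angular": [0, 0, 0], "claw": 1}
    - {"xyz": [0, 0, 0.044], "angular": [0, 0, 0], "claw": 1}
    - {"xyz": [0, 0, 0.049], "angular": [0, 0, 0], "claw": 1}
    - {"xyz": [0, 0, 0.053], "angular": [0, 0, 0], "claw": 1}
    - {"xyz": [0, 0, 0.056], "angular": [0, 0, 0], "claw": 1}

```text
time: 13.3
position: [0.5639, -0.2674, 0.0367]
tcp_rot: [-1.575, -0.06, -0.253]
force: [0.0, -1.2, 0.1]
width: 0.0
```

```bash
python3 look.py 9 side top; python3 car.py 9 .046 .04; python3 - <<'E'
from h import *
for x,y in ((.043,.01),(.043,.015)): print(x,y,rel(plate2w(x,y,.037),tgt(.2)))
E
```

```text
t 13.3 pos [ 0.5639 -0.2674  0.0367] plate [0.0429 0.0003] F [ 0.03 -1.16  0.1 ] q [-0.64  0.34  1.94  0.15  0.7  -2.2 ]
side wall 18 circle [0.0433 0.0367] vialtop 43 [0.0419 0.0398 0.0628]
top wall 0 vialtop 0 
0.043 0.01 (array([ 0.0003, -0.0002,  0.0095]), array([-0.001,  0.003, -0.001]))
0.043 0.015 (array([ 0.0003, -0.0002,  0.0145]), array([-0.001,  0.003, -0.001]))
```

View pics/side9.png

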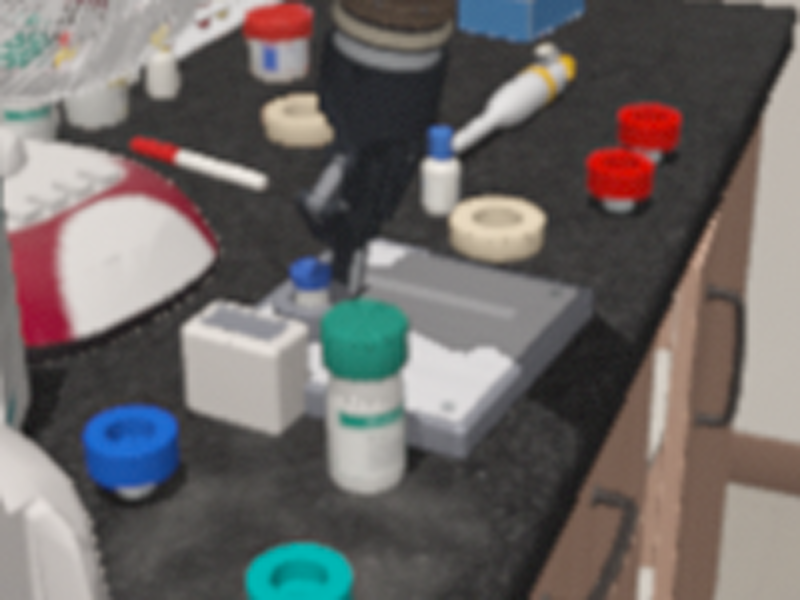

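View pics/top9.png

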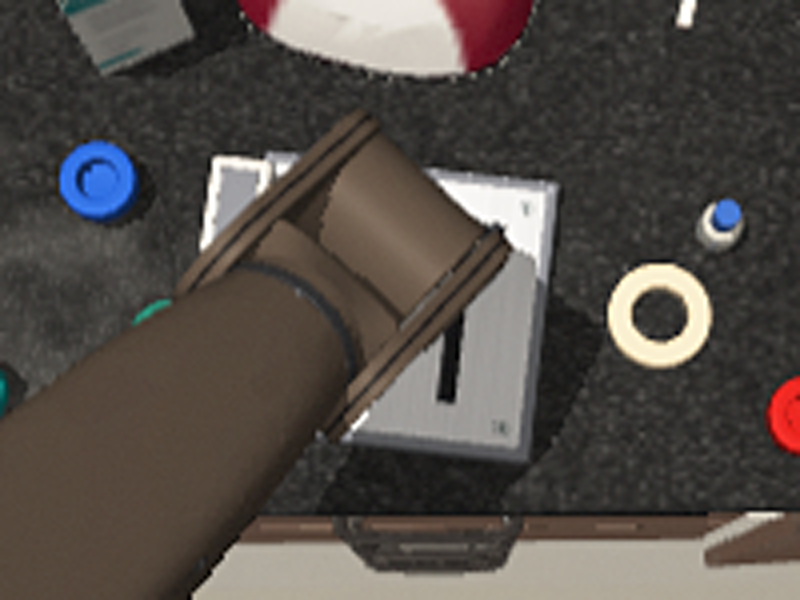

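The carrier is at y≈+0.040 and the vial is upright. Slow finish: 13 mm more, then small steps until the end stop shows in the force.

play_rows:
  moves:
    - {"xyz": [0, 0, 0.003], "angular": [0, 0, 0], "claw": 1}
    - {"xyz": [0, 0, 0.006], "angular": [0, 0, 0], "claw": 1}
    - {"xyz": [0, 0, 0.009], "angular": [0, 0, 0], "claw": 1}
    - {"xyz": [0, 0, 0.012], "angular": [0, 0, 0], "claw": 1}
    - {"xyz": [0, 0, 0.0135], "angular": [0, 0, 0], "claw": 1}
    - {"xyz": [0, 0, 0.0135], "angular": [0, 0, 0], "claw": 1}

```text
time: 14.15
position: [0.5654, -0.2535, 0.0366]
tcp_rot: [-1.574, -0.059, -0.252]
force: [0.8, -0.0, -0.2]
width: 0.0004
```

play_rows:
  moves:
    - {"xyz": [0, 0, 0.001], "angular": [0, 0, 0], "claw": 1}
    - {"xyz": [0, 0, 0.001], "angular": [0, 0, 0], "claw": 1}

```text
time: 14.4
position: [0.5656, -0.2525, 0.0366]
tcp_rot: [-1.574, -0.059, -0.252]
force: [0.2, 0.1, 0.3]
width: -0.0
```

play_rows:
  moves:
    - {"xyz": [0, 0, 0.001], "angular": [0, 0, 0], "claw": 1}
    - {"xyz": [0, 0, 0.001], "angular": [0, 0, 0], "claw": 1}

```text
time: 14.65
position: [0.5657, -0.2514, 0.0366]
tcp_rot: [-1.574, -0.059, -0.252]
force: [-0.0, -0.9, 0.3]
width: -0.0003
```

play_rows:
  moves:
    - {"xyz": [0, 0, 0.001], "angular": [0, 0, 0], "claw": 1}
    - {"xyz": [0, 0, 0.001], "angular": [0, 0, 0], "claw": 1}

```text
time: 14.9
position: [0.5658, -0.2504, 0.0366]
tcp_rot: [-1.574, -0.059, -0.252]
force: [-0.8, -0.8, 0.2]
width: 0.0
```

```bash
python3 look.py 10 side ; cp top9_d.npy top10_d.npy; python3 car.py 10 .046 .055
```

```text
t 14.9 pos [ 0.5658 -0.2504  0.0366] plate [0.0426 0.0174] F [-0.78 -0.82  0.18] q [-0.62  0.33  1.95  0.15  0.7  -2.17]
side wall 13 circle [0.0427 0.0522] vialtop 44 [0.0428 0.0565 0.0625]
top wall 0 vialtop 0
```

View pics/side10.png

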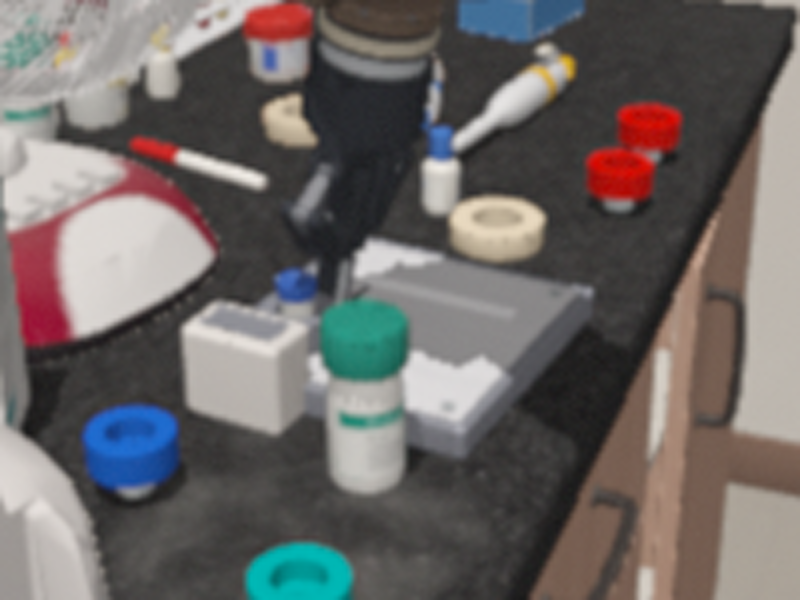

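play_rows:
  moves:
    - {"xyz": [0, 0, 0.001], "angular": [0, 0, 0], "claw": 1}
    - {"xyz": [0, 0, 0.001], "angular": [0, 0, 0], "claw": 1}

```text
time: 15.2
position: [0.5659, -0.2493, 0.0366]
tcp_rot: [-1.574, -0.059, -0.252]
force: [0.6, -0.4, 0.2]
width: 0.0003
```

play_rows:
  moves:
    - {"xyz": [0, 0, 0.001], "angular": [0, 0, 0], "claw": 1}
    - {"xyz": [0, 0, 0.001], "angular": [0, 0, 0], "claw": 1}

```text
time: 15.45
position: [0.5662, -0.2488, 0.0368]
tcp_rot: [-1.575, -0.06, -0.252]
force: [-1.0, -2.2, 0.5]
width: -0.0001
```

play_rows:
  moves:
    - {"xyz": [0, 0, 0.001], "angular": [0, 0, 0], "claw": 1}
    - {"xyz": [0, 0, 0.001], "angular": [0, 0, 0], "claw": 1}

```text
time: 15.7
position: [0.5665, -0.2485, 0.0373]
tcp_rot: [-1.576, -0.061, -0.253]
force: [-1.7, -3.3, 1.1]
width: 0.0
```

The arm stalls while the force rises, so the carrier is at the end stop. Backing straight off to the right, then up and toward the robot.

play_rows:
  moves:
    - {"xyz": [0, 0, -0.005], "angular": [0, 0, 0], "claw": 1}
    - {"xyz": [0, 0, -0.02], "angular": [0, 0, 0], "claw": 1}
    - {"xyz": [0, 0, -0.045], "angular": [0, 0, 0], "claw": 1}
    - {"xyz": [-0.005, -0.01, -0.06], "angular": [0, 0, 0], "claw": 1}
    - {"xyz": [-0.02, -0.05, -0.07], "angular": [0, 0, 0], "claw": 1}
    - {"xyz": [-0.04, -0.1, -0.09], "angular": [0, 0, 0], "claw": 1}
    - {"xyz": [-0.06, -0.15, -0.13], "angular": [0, 0, 0], "claw": 1}
    - {"xyz": [-0.08, -0.18, -0.18], "angular": [0, 0, 0], "claw": 1}
    - {"xyz": [-0.08, -0.2, -0.23], "angular": [0, 0, 0], "claw": 1}
    - {"xyz": [-0.08, -0.2, -0.27], "angular": [0, 0, 0], "claw": 1}
    - {"xyz": [-0.08, -0.2, -0.27], "angular": [0, 0, 0], "claw": 1}

```text
time: 17.08
position: [0.4147, -0.5044, 0.2184]
tcp_rot: [-1.577, -0.058, -0.256]
force: [0.6, 0.1, -0.6]
width: -0.0001
```

```bash
python3 look.py 11 side top; python3 car.py 11 .046 .055; python3 - <<'E'
from h import *
for n in("top","side"):
    C=cloud(n,np.load(f"{n}11_d.npy")); m=(C[...,2]>.036)&(C[...,2]<.047)
    e=plate2w(.045,.055); m&=np.hypot(C[...,0]-e[0],C[...,1]-e[1])<.034
    k=cv2.minEnclosingCircle(C[m][:,:2].astype(np.float32)*1000); print(n,m.sum(),k[1],w2plate(np.array(k[0])/1000).round(4))
    for t in["carrier","control_vial","strip_canister","tape_roll","dropper"]:
        for r in manip.tip_of(n,t)[:3]: print(n,t,np.round(r["point"],3),w2plate(r["point"]).round(3),round(r["confidence"],2))
E
```

```text
t 17.07 pos [ 0.4147 -0.5044  0.2184] plate [-0.0753 -0.2536] F [ 0.59  0.07 -0.63] q [-1.1   0.19  1.74  0.18  1.1  -2.62]
side wall 13 circle [0.0473 0.0615] vialtop 42 [0.0422 0.058  0.0627]
top wall 31 circle [0.0464 0.0566] vialtop 59 [0.0453 0.0561 0.0634]
top 181 25.077808380126953 [0.0459 0.0567]
top carrier [0.461 0.015 0.018] [-0.095  0.268] 0.85
top carrier [ 0.602 -0.062  0.018] [0.055 0.209] 0.72
top carrier [ 0.572 -0.216  0.021] [0.045 0.052] 0.69
top control_vial [ 0.518 -0.263 -0.003] [-0.003 -0.001] 0.67
top control_vial [ 0.572 -0.214  0.029] [0.044 0.055] 0.58
top strip_canister [ 0.484 -0.121 -0.   ] [-0.055  0.136] 0.86
top tape_roll [ 0.513 -0.432  0.001] [ 0.013 -0.169] 0.63
top dropper [ 0.568 -0.469 -0.002] [ 0.072 -0.199] 0.61
side 80 25.38583755493164 [0.0433 0.0571]
side carrier [ 0.602 -0.063  0.012] [0.054 0.208] 0.91
side carrier [ 0.44  -0.618  0.018] [-0.036 -0.363] 0.68
side carrier [ 0.448 -0.524  0.012] [-0.04  -0.269] 0.52
side control_vial [ 0.575 -0.208  0.027] [0.046 0.06 ] 0.62
side strip_canister [ 0.488 -0.121  0.003] [-0.051  0.136] 0.94
side tape_roll [ 0.516 -0.43   0.004] [ 0.015 -0.167] 0.62
side dropper [ 0.573 -0.471 -0.004] [ 0.077 -0.2  ] 0.53
```

View pics/side11.png

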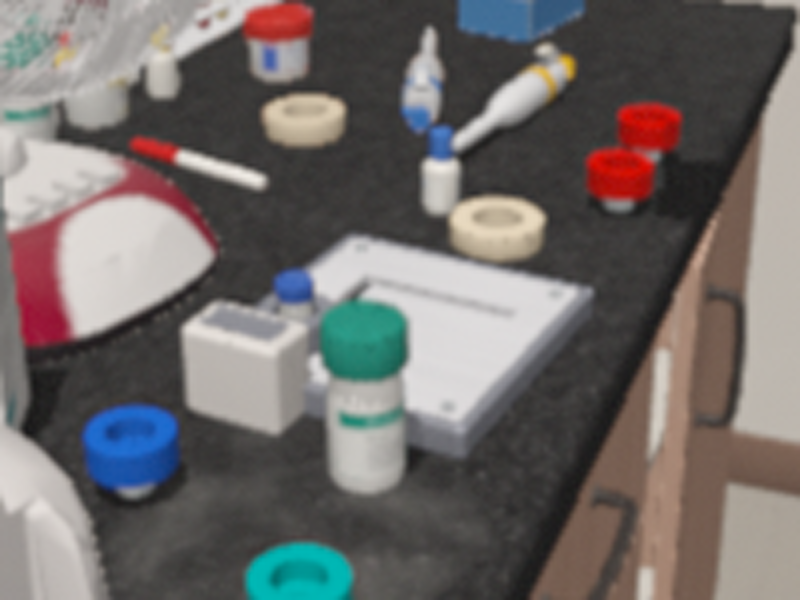

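View pics/top11.png

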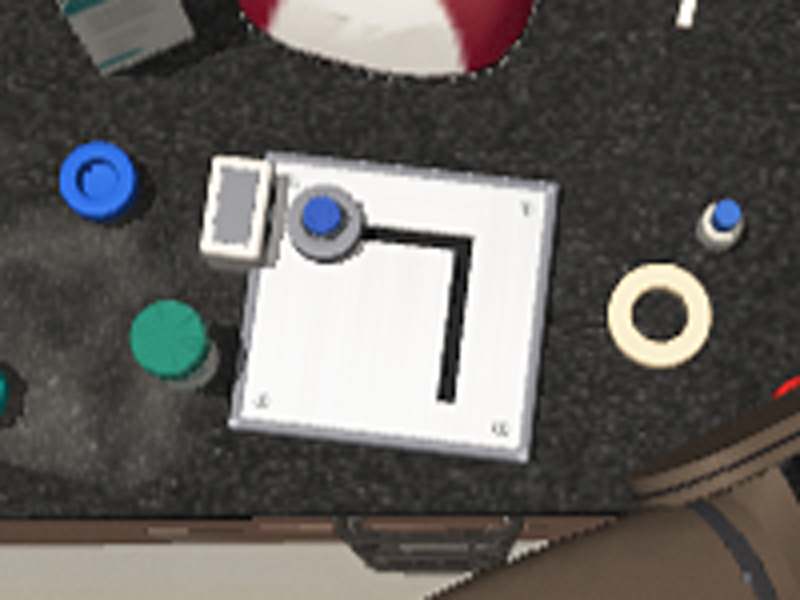

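The carrier is at the slot end in front of the reader, top crop (325,222): measured (0.046, 0.0567) in plate axes against 0.055 to 0.0565. The vial is upright with its top at 0.063 m, the bystanders haven't moved, and the arm is clear. Handing in.

```bash
python3 -c "
from station import manip
print(manip.get_obs()['joint_velocities']); print(manip.sign_off())"
```

```text
[-4.60912866e-03  2.20977896e-03 -1.59471151e-03  1.30543501e-04
  7.01814563e-04 -8.91701098e-06]
the job is handed in; nothing more can be done
None
```

The carrier is fully home at the end of the slot in front of the reader head, and I handed the job in at about 17.5 s of the 51 s allowed. I pushed it with closed fingertips along the first leg until the pin touched the corner wall (about 3.6 N). I then went round and pushed it along the second leg until the end stop showed as about 3.7 N with the arm barely moving. After that the arm backed off clear of everything.

**Carrier:** The top camera puts its axis at (45.9, 56.7) mm in the plate's frame; the target is x 45, y 55 to 56.5. That is 0.2 mm past the range, within the 2 mm calibration error, and the end-stop force agrees.

**Vial and other things:** The vial is upright in the carrier, with its top at about 63 mm. The canister, tape roll and dropper were found within about 5 mm of their first positions, within the detectors' error.

**Disagreements:**
- The side camera's fit of the carrier's rim gave (43.3, 57.1) mm. Its wall fit gave y 61.5 mm, but only 13 points were visible behind the reader and canister, so I discounted it.
- The top camera's best vial detection was a false one at the plate's centre. The second matched the carrier.
- One move call was refused for missing keys before anything was touched, so the arm did not move.

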